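# Put the blue glaze jar back in its place in the caddy

## Robot

A 6-joint arm with a two-finger parallel gripper is mounted at the origin on the work surface. World frame = base frame: x ahead of the robot, y to its left, z up, the work surface at z = 0. Lengths are in m, angles in rad, forces in N, time in s.
With the tool pointing down it reaches from about 0.275 to 0.85 m from the base axis. Payload 5.2 kg.
Tool frame: the origin (TCP) lies on the front face of the gripper's body, between the roots of the fingers; the fingertips stand 73 mm ahead of it and the grasp point (between the pads) lies 54 mm ahead of it (arm.tip_reach is the distance from the TCP to the fingertips, in m); z points along the fingers, y is the line along which they close (so a half turn about z gives the same grasp; the last joint's range is limited). The gripper opens to 85 mm and grips with 20 to 120 N. Pads are 22 mm wide; open, the fingers measure 114 mm over their backs; the gripper's body (76 mm by 85 mm) begins 54 mm behind the grasp point. The pads swing forward as they close: fully open they stand 13 mm farther back than shut.
Start: joints at [-1.452, 0.259, 1.535, -0, 1.348, -0.203], TCP at [0.174, -0.522, 0.304] pointing down, gripper open.
Joint ranges: [-3.14, 3.14], [-0.91, 2.08], [0.19, 2.58], [-1.22, 4.36], [0.22, 2.71], [-3.12, 3.12]. Speed limits (rad/s): [2.57, 2.57, 3.14, 3.14, 3.14, 3.14].

## Interface

Orientations are given as [roll, pitch, yaw] about the fixed x, y, z axes, in that order (R = Rz(yaw) Ry(pitch) Rx(roll)).
In Python, from plant import arm gives the robot as it stands. The module is installed in compiled form; this text tells all that it offers.
- The arm moves only by the shell command python3 -m jog 'ROWS' [OPENING] [FORCE]. ROWS is JSON, a list that holds one entry, the list of rows, each a list of 4 numbers: the shift along the tool's x, y, z in mm, then the turn about the tool's z in degrees. A call has 1 to 20 rows; each row is the pose to reach, as a shift and turn from the pose commanded when the call began, along the tool's axes at that moment; what a row does not reach only later rows make up. A row lasts 1/10 s, in which the tool goes at most 50 mm and 8.59 degrees, less where a joint would pass 70% of its speed; a pose out of reach is approached as far as the arm can. A call with a gripper value outside its range is refused whole. OPENING is the opening in per cent of the stroke, from 0 (shut) to 100 (fully open), set as the call begins (- or left out, the last holds). The fingers move at their own pace and stop on an object; FORCE is the grip in N (left out, the last holds). Time passes only in rows, so rows that repeat a pose let the fingers close. It gives the time, the measured TCP pose, the force, the opening and the grip force at its end, in the units of the state.
- arm.observe(): the state, without advancing time (a new reading comes with each control period).
- arm.camera(name): name is "side" or "top" or "wrist"; returns (picture, depth): 400x640x3 uint8, red, green, blue; 400x640 float32, m along the optical axis (not along the pixel's ray), 0 where there is no reading.
- arm.camera_params(name): a dict with "intrinsics" (3x3 intrinsics, pixels), "k1" (the pictures are not rectified: a ray, as slopes to the right and down, at radius r is drawn at 1 + k1 r^2 times it, then the intrinsics apply), "pose" (4x4, takes a point from camera to world coordinates). Camera axes: x right, y down, z forward; pixel columns grow to the right and rows downward; lengths in m; the calibration is good to about 2 mm. A picture is of the moment at which its call begins: read the wrist's pose just before it. camera_params takes no time and is no camera call; for the wrist camera it gives the pose at the moment of the call.
- arm.hand_in(): hands the job in; it is judged then, once.
The state is a dict: "clock": time; "q": joint angles; "joint_vel": joint speeds; "joint_efforts": joint torques, N m; "tool_pos": TCP position; "eef_rot": TCP orientation; "wrist_force": force on the tool from outside, world axes, zero at the start; "ft_torque": the same for the moment, N m; "width": finger opening in m; "grasp_force": force on a finger pad.
Only numpy, scipy, OpenCV 4.12 (cv2) and the standard library are available. Lean on these libraries where they do the work, as an engineer would, in place of code of your own. Each camera call takes 0.05 s, during which the arm holds its last target. There are 200 camera calls.

## Task

Put the blue glaze jar back in the wooden caddy, in the place directly to the right (as seen from the robot) of the jar with the red cap. The caddy's row is too tight to take it, so first nudge the other jars along to open a gap there, without lifting any of them out, then let the blue jar down gently until all five stand upright on the caddy's floor. Leave the pitcher and the mug where they are.

Things in the scene. Friction and masses are not known exactly. Their poses are not given: they have to be found in the camera images.
- jar_red: loose white plastic jar, red cap and band; square body 54 x 54 mm, 56 mm high, and on it a round cap, diameter 42, 18 mm high (total 74); 0.3 kg; tips if pushed sideways by the cap; origin at the centre of its underside, z up, x and y square to its sides. One of four in the caddy, in random order and 1 to 3 mm apart, axes parallel to the caddy's
- jar_yellow: loose white plastic jar, yellow cap and band; square body 54 x 54 mm, 56 mm high, and on it a round cap, diameter 42, 18 mm high (total 74); 0.3 kg; tips if pushed sideways by the cap; origin at the centre of its underside, z up, x and y square to its sides. One of four in the caddy, in random order and 1 to 3 mm apart, axes parallel to the caddy's
- jar_green: loose white plastic jar, green cap and band; square body 54 x 54 mm, 56 mm high, and on it a round cap, diameter 42, 18 mm high (total 74); 0.3 kg; tips if pushed sideways by the cap; origin at the centre of its underside, z up, x and y square to its sides. One of four in the caddy, in random order and 1 to 3 mm apart, axes parallel to the caddy's
- jar_black: loose white plastic jar, black cap and band; square body 54 x 54 mm, 56 mm high, and on it a round cap, diameter 42, 18 mm high (total 74); 0.3 kg; tips if pushed sideways by the cap; origin at the centre of its underside, z up, x and y square to its sides. One of four in the caddy, in random order and 1 to 3 mm apart, axes parallel to the caddy's
- jar_blue: loose white plastic jar, blue cap and band; square body 54 x 54 mm, 56 mm high, and on it a round cap, diameter 42, 18 mm high (total 74); 0.3 kg; tips if pushed sideways by the cap; origin at the centre of its underside, z up, x and y square to its sides. Stands on the ware board, to be put away; the pitcher is close on its -x side, the mug on its +x side, its y sides are free
- caddy: open wooden caddy, fixed, a straight trough with inner size 63 mm along x by 286 mm along y (room for five jars and 16 mm to spare); floor 10 mm thick; origin at the centre of its underside, z up; walls 10 mm thick, the long ones (at +x and -x) 22 mm high and the end ones (at +y and -y) 44 mm high above the table. Its yaw stays within 0.25 rad of zero, so its +y points to the robot's left and its -y to the robot's right.
- ware_board: flat plank board, fixed, 400 (x) x 250 (y) x 12 mm, origin at the centre of its underside; carries the blue jar, the pitcher and the mug, and lies beside the caddy, on its left or on its right
- pitcher: loose grey clay pitcher, 140 mm high, widest diameter 90 mm at 50 mm height, neck 52 mm and rim 58 mm, handle reaching 67 mm out along its -x; origin at the centre of its underside; 0.5 kg; to be left alone
- mug: loose dark grey mug, 72 mm in diameter, 85 mm high, handle on its +y side; origin at the centre of its underside; 0.3 kg; to be left alone
There are look-alikes about, which are no part of the job. Leave any orange or purple look-alike of the jar_green alone.

How it is judged:
At the end, for the whole second after the job is handed in: The blue jar stands at rest directly beside the red one on its -y side (origins 50 to 80 mm apart along the row); all five jars stand on the caddy's floor (within 4 mm), within 12 mm of its middle line and 120 mm of its middle along the row, upright within 0.08 rad (y of jar_blue in the frame of jar_red between -0.08 and -0.05 m and linear speed of jar_blue below 0.02 m/s and z of jar_red in the frame of caddy between 0.006 and 0.014 m and y of jar_red in the frame of caddy between -0.12 and 0.12 m and x of jar_red in the frame of caddy between -0.012 and 0.012 m and angle between each of jar_red, jar_yellow, jar_green, jar_black, jar_blue's own z axis and vertical below 0.08 rad and z of jar_yellow in the frame of caddy between 0.006 and 0.014 m and y of jar_yellow in the frame of caddy between -0.12 and 0.12 m and x of jar_yellow in the frame of caddy between -0.012 and 0.012 m and z of jar_green in the frame of caddy between 0.006 and 0.014 m and y of jar_green in the frame of caddy between -0.12 and 0.12 m and x of jar_green in the frame of caddy between -0.012 and 0.012 m and z of jar_black in the frame of caddy between 0.006 and 0.014 m and y of jar_black in the frame of caddy between -0.12 and 0.12 m and x of jar_black in the frame of caddy between -0.012 and 0.012 m and z of jar_blue in the frame of caddy between 0.006 and 0.014 m and y of jar_blue in the frame of caddy between -0.12 and 0.12 m and x of jar_blue in the frame of caddy between -0.012 and 0.012 m); the robot touches nothing.
It fails at once if a jar of the row is lifted out of the caddy (more than 30 mm off its floor) (z of any of jar_red, jar_yellow, jar_green, jar_black in the frame of caddy above 0.04 m).
It fails at once if the pitcher or the mug is shifted by more than 30 mm or tipped (distance of any of pitcher, mug from where it was at the start of the episode above 0.03 m or angle between any of pitcher, mug's own z axis and vertical above 0.35 rad).
It fails at once if the blue jar is dropped or slammed into the caddy (over 80 N between them) (contact force between jar_blue and caddy above 80 N).
It also fails if it takes over 67 s, if anything falls off the work surface, if the arm or the gripper's body presses on something with over 40 N, if the wrist force passes 120 N, or if a joint passes its speed limit or range.

## Working session

There is one attempt and no reset: what is moved stays moved. The work goes in short steps, Python scripts to look and compute and a shell command to move; the robot and the scene stay as the last step left them, time stands still between calls to the robot, and variables do not carry over. Pictures are saved under pics/ and viewed, at most 10 in all, crops included, and the job is handed in when it is done.

```bash
mkdir -p pics; cat > h.py <<'E'
import numpy as np, cv2
from plant import arm
def save(im,n): cv2.imwrite('pics/'+n+'.png',cv2.cvtColor(im,cv2.COLOR_RGB2BGR))
def ray(P,uv,z):
    K=P['intrinsics'];k=P['k1'];uv=np.atleast_2d(np.array(uv,float))
    K=np.array(K);d=(uv-[K[0,2],K[1,2]])/[K[0,0],K[1,1]]
    s=d.copy()
    for _ in range(20): s=d/(1+k*(s**2).sum(1,keepdims=True))
    T=np.array(P['pose']);r=np.c_[s,np.ones(len(s))]@T[:3,:3].T;o=T[:3,3]
    return o+r*((z-o[2])/r[:,2])[:,None]
E
python3 - <<'E'
from h import *
for n in('top','side'):
    P=arm.camera_params(n);im,d=arm.camera(n);save(im,n);np.savez(n,im=im,d=d);print(n,P)
print(arm.observe())
E
```

```text
top {'intrinsics': array([[432.95049708,   0.        , 316.55705488],
       [  0.        , 432.95049708, 193.5028809 ],
       [  0.        ,   0.        ,   1.        ]]), 'k1': 0.031437928280451395, 'pose': array([[ 1.71683686e-02, -9.97917741e-01,  6.21725737e-02,
         4.60099826e-01],
       [-9.99808264e-01, -1.65487273e-02,  1.04677707e-02,
         3.55237790e-04],
       [-9.41709711e-03, -6.23403676e-02, -9.98010519e-01,
         1.06052111e+00],
       [ 0.00000000e+00,  0.00000000e+00,  0.00000000e+00,
         1.00000000e+00]])}
side {'intrinsics': array([[442.02108728,   0.        , 318.47076175],
       [  0.        , 442.02108728, 202.93230181],
       [  0.        ,   0.        ,   1.        ]]), 'k1': -0.113004846019836, 'pose': array([[-0.9878624 , -0.11296449,  0.10661572,  0.40548551],
       [-0.15436439,  0.79042209, -0.59279385,  0.64903517],
       [-0.01730676, -0.60205643, -0.79826596,  0.88688533],
       [ 0.        ,  0.        ,  0.        ,  1.        ]])}
{'clock': 0.1, 'q': array([-1.45179784e+00,  2.59264663e-01,  1.53594658e+00, -1.52832761e-05,
        1.34800569e+00, -2.02778309e-01]), 'joint_vel': array([-0.00013687, -0.00122359, -0.00385695, -0.00081423,  0.00352783,
        0.00021856]), 'joint_efforts': array([ 4.39870710e-03, -4.46964312e+01, -2.91249418e+01, -1.43255197e-04,
        6.22600783e-03,  3.00283723e-06]), 'tool_pos': array([ 0.17392642, -0.52140955,  0.30317153]), 'eef_rot': array([-3.13999865e+00, -3.12521327e-04,  3.21779940e-01]), 'wrist_force': array([-0.17824771, -0.17366884, -0.35896833]), 'ft_torque': array([ 0.03276919, -0.06923613,  0.00274934]), 'grasp_force': 0.0, 'width': 0.0854328826699975}
```

View pics/top.png

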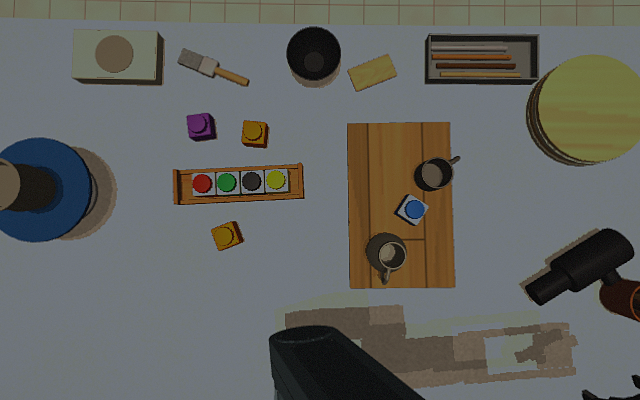

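View pics/side.png

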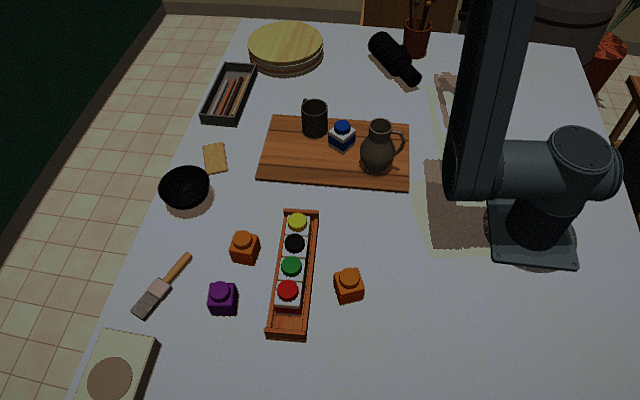

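The top view shows the caddy on the left at about (239,185). From the robot's left its caps are red (202,183), green (227,182), black (252,181) and yellow (276,180). The blue jar is on the board at (413,209), turned, with the mug at (433,174) and the pitcher at (388,254).

Look-alikes are the purple jar (201,126) and the orange ones (255,133) and (228,235). The large blue object at (45,190) is not a jar. The side view confirms this order, so blue goes between red and green.

```bash
python3 - <<'E'
from h import *
D=np.load('top.npz');im,d=D['im'],D['d'];P=arm.camera_params('top')
hsv=cv2.cvtColor(im,cv2.COLOR_RGB2HSV);H,S,V=[hsv[...,i].astype(int) for i in range(3)]
def blob(m,box):
    x0,y0,x1,y1=box;mm=np.zeros_like(m,np.uint8);mm[y0:y1,x0:x1]=m[y0:y1,x0:x1]
    n,l,s,c=cv2.connectedComponentsWithStats(mm);i=1+np.argmax(s[1:,4]);return c[i],s[i],l==i
row=(190,168,292,196)
for n,m,b in[('red',((H<6)|(H>174))&(S>150)&(V>110),row),('green',(H>45)&(H<85)&(S>120),row),('yellow',(H>24)&(H<36)&(S>120)&(V>90),row),('black',(V<75),(240,170,264,192)),('blue',(H>100)&(H<125)&(S>120)&(V>80),(390,190,435,225))]:
    c,s,_=blob(m,b);print(n,c,s,ray(P,c,.084 if n!='blue' else .086).round(4))
# white tops
w=(S<50)&(V>120)
w=(S<50)&(V>100)
for n,b,z in[('blue',(392,190,432,228),.068),('row',(188,166,292,200),.066)]:
    x0,y0,x1,y1=b
    sub=im[y0:y1,x0:x1]
    c,s,l=blob(w,b);print(n,c,s)
    pts=np.argwhere(l)[:,::-1];q=ray(P,pts,z)[:,:2].astype(np.float32)
    r=cv2.minAreaRect(q);print(n,r)
T=np.array(P['pose'])
# heights of points: depth to world
K=P['intrinsics'];v,u=np.mgrid[110:300,340:470]
X=np.c_[(u.ravel()-K[0,2])/K[0,0],(v.ravel()-K[1,2])/K[1,1],np.ones(u.size)]*d[110:300,340:470].reshape(-1,1)
W=X@T[:3,:3].T+T[:3,3]
for a,b in((.08,.089),(.12,.16)):
    k=(W[:,2]>a)&(W[:,2]<b);uu=np.c_[u.ravel(),v.ravel()][k]
    m=np.zeros(d.shape,np.uint8);m[uu[:,1],uu[:,0]]=1
    n,l,s,c=cv2.connectedComponentsWithStats(m)
    for i in range(1,n):
        if s[i,4]>30:
            g=l[v,u].ravel()==i;print((a,b),s[i],W[g].mean(0).round(3),np.percentile(W[g],[3,97],axis=0).round(3).tolist())
P=arm.camera_params('wrist');print(np.array(P['pose']).round(3))
z=lambda x0,y0,x1,y1,f:cv2.resize(im[y0:y1,x0:x1],None,fx=f,fy=f,interpolation=2)
A=z(165,110,315,260,3.5);B=z(350,140,470,260,3.5)
save(np.hstack([cv2.resize(A,(399,399)),cv2.resize(B,(399,399))]),'crop')
E
```

```text
red [200.83193277 182.85714286] [192 174  18  18 238] [[0.5407 0.273  0.084 ]]
green [226.09328358 182.10447761] [217 173  20  19 268] [[0.5434 0.2159 0.084 ]]
yellow [274.96850394 179.17716535] [266 170  19  19 254] [[0.5519 0.1054 0.084 ]]
black [251.16271186 180.96271186] [242 172  20  19 295] [[0.5469 0.1592 0.084 ]]
blue [414.80722892 208.99196787] [406 200  19  18 249] [[ 0.4897 -0.2103  0.086 ]]
blue [411.24365482 209.40609137] [398 195  31  30 197]
blue ((0.4898657202720642, -0.2098827362060547), (0.05145721137523651, 0.05151166766881943), 57.004512786865234)
row [276.63636364 180.93582888] [265 169  23  23 187]
row ((0.5517500638961792, 0.10493369400501251), (0.05103803798556328, 0.05085128918290138), 1.2218074798583984)
(0.08, 0.089) [449 157  11   8  42] [ 0.601 -0.3    0.086] [[0.593, -0.31, 0.081], [0.609, -0.289, 0.089]]
(0.08, 0.089) [441 160  10  18  32] [ 0.585 -0.284  0.084] [[0.566, -0.289, 0.08], [0.601, -0.271, 0.089]]
(0.08, 0.089) [405 200  19  19 236] [ 0.489 -0.209  0.087] [[0.472, -0.227, 0.083], [0.508, -0.191, 0.089]]
(0.08, 0.089) [368 234  38  38 148] [ 0.401 -0.135  0.084] [[0.352, -0.186, 0.08], [0.432, -0.108, 0.089]]
(0.12, 0.16) [378 242  28  43 368] [ 0.38  -0.151  0.145] [[0.334, -0.174, 0.123], [0.416, -0.122, 0.155]]
[[ 0.316 -0.91  -0.268  0.242]
 [-0.949 -0.303 -0.088 -0.499]
 [-0.001  0.282 -0.959  0.373]
 [ 0.     0.     0.     1.   ]]
```

View pics/crop.png

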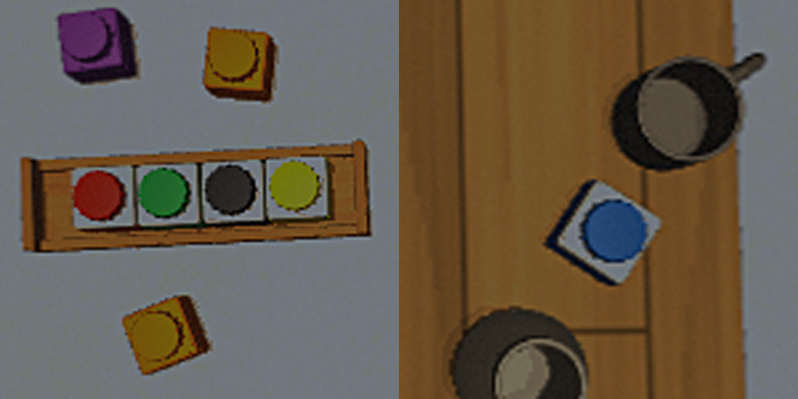

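The crop confirms the choice: blue jar on the board, red cap at the caddy's +y end, orange and purple ones outside the caddy. Now I'll move above the red/green pair.

```bash
python3 -m jog '[[[30,-31,3,-4],[60,-62,6,-8],[90,-93,9,-12],[120,-124,12,-16],[150,-155,15,-20],[180,-186,18,-24],[210,-217,21,-28],[240,-248,24,-32],[270,-279,27,-36],[300,-310,30,-40],[330,-341,33,-44],[360,-372,36,-48],[390,-403,39,-52],[420,-434,42,-56],[450,-465,45,-60],[480,-496,48,-64],[510,-527,51,-68],[560,-575,53,-72],[592,-611,53,-75],[592,-611,53,-75.4]]]' 100 20
python3 -m jog '[[[0,0,0,0],[0,0,0,0]]]'
cat > w.py <<'E'
from h import *
import sys
o=arm.observe();P=arm.camera_params('wrist');im,d=arm.camera('wrist');save(im,sys.argv[1])
print(o['clock'],o['tool_pos'].round(4),o['eef_rot'].round(4))
K=P['intrinsics'];T=np.array(P['pose']);h=cv2.cvtColor(im,cv2.COLOR_RGB2HSV).astype(int);H,S,V=h[...,0],h[...,1],h[...,2]
zc=float(sys.argv[2]) if len(sys.argv)>2 else .084
for n,m in dict(red=((H<6)|(H>174))&(S>150)&(V>90),green=(H>45)&(H<85)&(S>110),yellow=(H>24)&(H<36)&(S>120)&(V>90),blue=(H>100)&(H<125)&(S>120)&(V>60),black=(V<60)&(S<90)).items():
    N,l,s,c=cv2.connectedComponentsWithStats(m.astype(np.uint8))
    for i in range(1,N):
        a,b,w,hh,A=s[i]
        if A>600 and a>0 and a+w<640 and .7<w/hh<1.4 and A>.6*w*hh:
            print(n,s[i],ray(P,c[i],zc).round(4)[0],'depth',round(float(np.median(d[l==i])),3))
np.savez(sys.argv[1],im=im,d=d)
E
python3 w.py w1
```

```text
clock: 2.1
tool_pos: [0.5432, 0.2491, 0.25]
eef_rot: [3.142, -0.001, 1.642]
wrist_force: [-0.2, -0.8, -0.4]
width: 0.0856
grasp_force: 0.0
clock: 2.3
tool_pos: [0.5418, 0.245, 0.2501]
eef_rot: [-3.14, 0.001, 1.639]
wrist_force: [0.1, -0.2, -0.3]
width: 0.0852
grasp_force: 0.0
2.3 [0.5418 0.245  0.2501] [-3.1398e+00  8.0000e-04  1.6386e+00]
red [ 297  141   49   52 1897] [0.5419 0.2733 0.084 ] depth 0.239
green [ 296  205   49   50 1839] [0.5449 0.2195 0.084 ] depth 0.254
black [ 297  262   46   47 1704] [0.5485 0.1656 0.084 ] depth 0.271
```

View pics/w1.png

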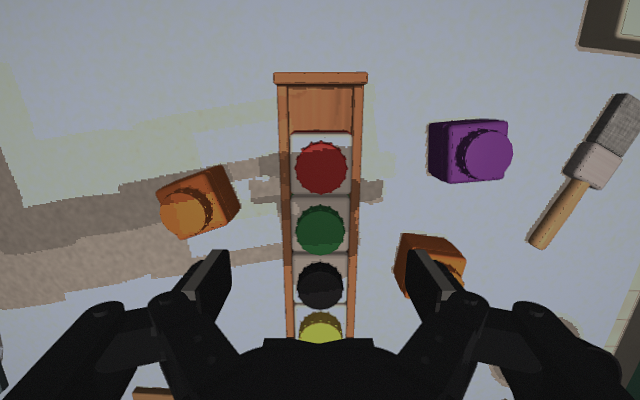

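The wrist view shows red (321,167), green (320,230) and black (320,286), with the far end wall at row ~85. The orange and purple jars are clear of the fingers.

```bash
python3 - <<'E'
from h import *
P=arm.camera_params('wrist')
print('endwall inner',ray(P,[[320,86]],.044).round(4),'red body edge top',ray(P,[[320,132]],.066).round(4))
print('wall tops L/R',ray(P,[[288,120],[354,120],[289,250],[358,250]],.022).round(4))
t=arm.camera_params('top');print('top ends in',ray(t,[[38/2.66+165,206/2.66+110],[354/2.66+165,185/2.66+110]],.044).round(4))
E
```

```text
endwall inner [[0.5372 0.3372 0.044 ]] red body edge top [[0.5397 0.2993 0.066 ]]
wall tops L/R [[0.5083 0.3058 0.022 ]
 [0.5722 0.3101 0.022 ]
 [0.5147 0.1676 0.022 ]
 [0.5905 0.1726 0.022 ]]
top ends in [[0.5324 0.3344 0.044 ]
 [0.5557 0.0551 0.044 ]]
```

```bash
python3 -m jog '[[[28,-1,50,0],[28,-1,90,0],[28,-1,120,0],[28,-1,140,0],[28,-1,148,0],[28,-1,148,0]]]' 100 20
python3 -m jog '[[[0,0,0,0],[0,0,0,0],[0,0,0,0],[0,0,0,0],[0,0,0,0],[0,0,0,0]]]' 50 20
```

```text
clock: 2.95
tool_pos: [0.5389, 0.2717, 0.1023]
eef_rot: [-3.139, 0.001, 1.636]
wrist_force: [0.3, -0.4, 0.1]
width: 0.0857
grasp_force: 0.0
clock: 3.55
tool_pos: [0.5407, 0.2731, 0.1047]
eef_rot: [3.138, -0.0, 1.638]
wrist_force: [0.6, -1.8, 5.7]
width: 0.0538
grasp_force: 22.7
```

```bash
python3 -m jog '[[[4,0,0,0],[8,0,0,0],[12,0,0,0],[16,0,0,0],[20,0,0,0],[24,0,0,0],[28,0,0,0],[31,0,0,0],[33,0,0,0],[33,0,0,0]]]'
```

```text
clock: 4.55
tool_pos: [0.5384, 0.3055, 0.1048]
eef_rot: [3.138, 0.001, 1.638]
wrist_force: [-0.1, -4.2, 7.7]
width: 0.0538
grasp_force: 22.8
```

```bash
python3 -m jog '[[[0,0,0,0],[0,0,0,0],[0,0,0,0],[-20,0,0,0],[-45,0,0,0],[-70,0,0,0],[-85,0,0,0],[-88,0,0,0],[-88,0,0,0]]]' 100
python3 -m jog '[[[0,0,0,0],[0,0,0,0],[0,0,0,0],[0,0,0,0],[0,0,0,0]]]' 50 25
python3 -m jog '[[[-4,0,0,0],[-8,0,0,0],[-12,0,0,0],[-16,0,0,0],[-18,0,0,0],[-20,0,0,0],[-20,0,0,0]]]'
python3 -m jog '[[[-1,0,0,0],[-2,0,0,0],[-3,0,0,0],[-3,0,0,0]]]'
```

```text
clock: 5.45
tool_pos: [0.5433, 0.218, 0.1029]
eef_rot: [-3.142, -0.0, 1.637]
wrist_force: [-0.7, 0.2, -0.4]
width: 0.0853
grasp_force: 0.0
clock: 5.95
tool_pos: [0.5433, 0.2187, 0.1031]
eef_rot: [3.141, -0.0, 1.638]
wrist_force: [-0.3, 2.2, 1.2]
width: 0.0539
grasp_force: 28.0
clock: 6.65
tool_pos: [0.5445, 0.1981, 0.1031]
eef_rot: [3.141, -0.0, 1.637]
wrist_force: [-0.5, 3.4, 3.0]
width: 0.0537
grasp_force: 28.2
clock: 7.05
tool_pos: [0.5447, 0.1954, 0.1031]
eef_rot: [3.141, -0.001, 1.638]
wrist_force: [-1.1, 4.5, 3.3]
width: 0.0538
grasp_force: 28.2
```

```bash
python3 -m jog '[[[-1,0,0,0],[-2,0,0,0],[-2,0,0,0]]]'
python3 -m jog '[[[-1,0,0,0],[-2,0,0,0],[-2,0,0,0]]]'
```

```text
clock: 7.35
tool_pos: [0.5449, 0.1934, 0.1031]
eef_rot: [3.141, -0.001, 1.638]
wrist_force: [-0.8, 5.1, 2.6]
width: 0.0537
grasp_force: 28.2
clock: 7.65
tool_pos: [0.5449, 0.192, 0.1031]
eef_rot: [3.141, -0.001, 1.638]
wrist_force: [-0.5, 8.0, 2.9]
width: 0.0536
grasp_force: 28.1
```

```bash
python3 -m jog '[[[0,0,0,0],[0,0,0,0],[0,0,0,0],[0,0,-30,0],[0,0,-80,0],[20,0,-120,0],[50,0,-147,0],[50,0,-147,0],[50,0,-147,0]]]' 100
python3 w.py w2
```

```text
clock: 8.55
tool_pos: [0.5415, 0.2412, 0.2502]
eef_rot: [3.141, 0.001, 1.639]
wrist_force: [-0.6, -0.4, -0.4]
width: 0.0854
grasp_force: 0.0
8.55 [0.5415 0.2412 0.2502] [3.1407e+00 5.0000e-04 1.6390e+00]
red [ 293   94   54   56 2223] [0.5388 0.3048 0.084 ] depth 0.229
green [ 294  229   48   49 1757] [0.5449 0.1935 0.084 ] depth 0.261
black [ 297  281   46   47 1640] [0.5499 0.1419 0.084 ] depth 0.277
```

View pics/w2.png

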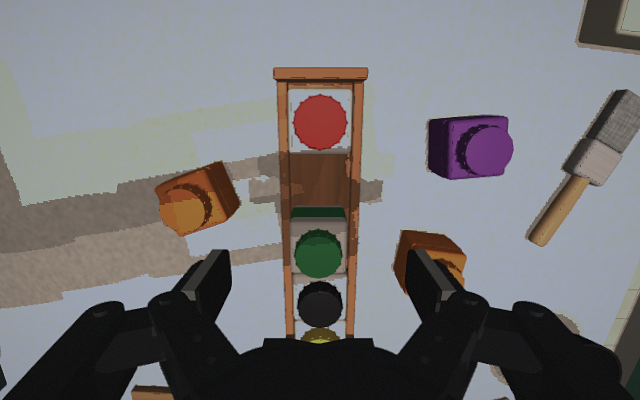

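The gap is there (rows 152–215) but only about 59 mm wide. I'll push green on a few more mm.

```bash
python3 -m jog '[[[-40,0,40,0],[-50,0,80,0],[-50,0,120,0],[-50,0,140,0],[-50,0,147,0],[-50,0,147,0]]]' 100
python3 -m jog '[[[0,0,0,0],[0,0,0,0],[0,0,0,0],[0,0,0,0],[0,0,0,0],[-1,0,0,0],[-2,0,0,0],[-2,0,0,0]]]' 50 25
python3 -m jog '[[[-1,0,0,0],[-2,0,0,0],[-2,0,0,0]]]'
```

```text
clock: 9.2
tool_pos: [0.5438, 0.1902, 0.1009]
eef_rot: [-3.137, 0.001, 1.637]
wrist_force: [-0.4, -0.4, 0.7]
width: 0.0853
grasp_force: 0.0
clock: 10.0
tool_pos: [0.5458, 0.191, 0.1045]
eef_rot: [3.138, -0.003, 1.638]
wrist_force: [-0.2, 7.5, 6.2]
width: 0.0534
grasp_force: 28.2
clock: 10.3
tool_pos: [0.5458, 0.1908, 0.1045]
eef_rot: [3.138, -0.006, 1.638]
wrist_force: [-0.0, 15.6, 5.1]
width: 0.0533
grasp_force: 28.0
```

```bash
python3 -m jog '[[[1,0,0,0],[2,0,0,0],[2,0,0,0],[2,0,0,0],[30,0,0,0],[60,0,0,0],[90,0,0,0],[112,0,0,0],[117,0,0,0],[117,0,0,0]]]' 100
python3 -m jog '[[[0,0,0,0],[0,0,0,0],[0,0,0,0],[0,0,0,0],[0,0,0,0],[1,0,0,0],[2,0,0,0],[2,0,0,0]]]' 50 25
python3 -m jog '[[[1,0,0,0],[2,0,0,0],[2,0,0,0]]]'
```

```text
clock: 11.3
tool_pos: [0.5372, 0.3042, 0.1027]
eef_rot: [-3.141, 0.0, 1.639]
wrist_force: [-0.0, -0.2, -0.3]
width: 0.0852
grasp_force: 0.0
clock: 12.1
tool_pos: [0.5373, 0.306, 0.103]
eef_rot: [3.141, 0.0, 1.638]
wrist_force: [-0.3, -2.1, 0.7]
width: 0.0539
grasp_force: 28.3
clock: 12.4
tool_pos: [0.5371, 0.3081, 0.103]
eef_rot: [3.141, -0.0, 1.638]
wrist_force: [-0.6, -2.7, 3.8]
width: 0.0535
grasp_force: 28.4
```

```bash
python3 -m jog '[[[1,0,0,0],[2,0,0,0],[2,0,0,0]]]'
python3 -m jog '[[[0,0,0,0],[0,0,0,0],[0,0,0,0],[-0,0,-40,0],[0,0,-90,0],[-30,0,-130,0],[-60,0,-160,0],[-62,0,-160,0],[-62,0,-160,0]]]' 100
python3 w.py w3; python3 - <<'E'
from h import *
D=np.load('top.npz');im=D['im'];P=arm.camera_params('top')
# blue jar: 8-vertex check of cap & edges, two heights
print('rim',ray(P,[392.4,255.2],.152),'mug',ray(P,[433,173],.097))
E
```

```text
clock: 12.7
tool_pos: [0.537, 0.31, 0.103]
eef_rot: [3.141, -0.0, 1.638]
wrist_force: [0.3, -1.8, 3.6]
width: 0.0538
grasp_force: 28.5
clock: 13.6
tool_pos: [0.5414, 0.2476, 0.2635]
eef_rot: [3.14, -0.001, 1.636]
wrist_force: [-1.1, -0.5, -0.7]
width: 0.0851
grasp_force: 0.0
13.6 [0.5414 0.2476 0.2635] [ 3.1401e+00 -8.0000e-04  1.6362e+00]
red [ 292   94   52   54 2000] [0.5371 0.3121 0.084 ] depth 0.241
green [ 297  231   45   45 1578] [0.5459 0.1938 0.084 ] depth 0.276
black [ 298  280   43   44 1474] [0.5499 0.1418 0.084 ] depth 0.291
rim [[ 0.39091087 -0.14986033  0.152     ]] mug [[ 0.5701357  -0.24789139  0.097     ]]
```

```bash
python3 -m jog '[[[-25,-5,0,-4],[-60,-12,0,-8],[-100,-20,0,-14],[-145,-28,0,-20],[-190,-36,0,-26],[-235,-44,0,-32],[-280,-52,0,-38],[-325,-60,0,-44],[-370,-68,5,-50],[-415,-76,10,-53.3],[-440,-80,13,-53.3],[-453,-81.6,13,-53.3],[-453,-81.6,13,-53.3],[-453,-81.6,13,-53.3]]]' 100
python3 w.py w4 .086
```

```text
clock: 15.05
tool_pos: [0.4902, -0.208, 0.2492]
eef_rot: [3.141, -0.002, 2.569]
wrist_force: [-0.2, -0.0, 0.1]
width: 0.0855
grasp_force: 0.0
15.05 [ 0.4902 -0.208   0.2492] [ 3.1407e+00 -2.0000e-03  2.5686e+00]
blue [ 291  181   51   48 1850] [ 0.4903 -0.2103  0.086 ] depth 0.244
black [ 261    0   98   75 4460] [ 0.3761 -0.1429  0.086 ] depth 0.181
```

View pics/w4.png

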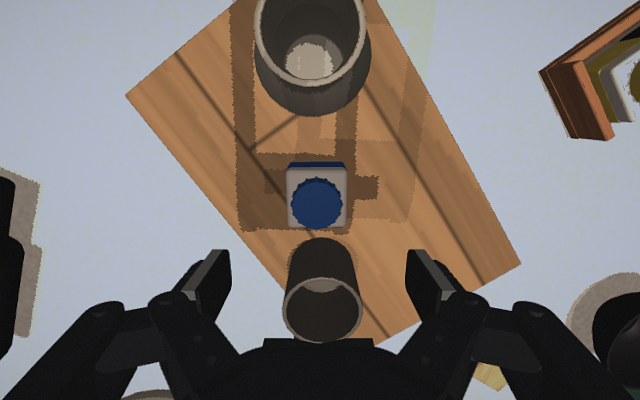

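The jar stands square to the tool at (317,204), with the pitcher above it (312,50) and the mug below (323,300). Both finger sides are free, so I go down and grasp.

```bash
python3 -m jog '[[[-3.5,-2,40,0],[-3.5,-2,80,0],[-3.5,-2,110,0],[-3.5,-2,128,0],[-3.5,-2,139,0],[-3.5,-2,139,0]]]' 100
python3 -m jog '[[[0,0,0,0],[0,0,0,0],[0,0,0,0],[0,0,0,0],[0,0,0,0],[0,0,0,0]]]' 50 35
python3 -m jog '[[[0,0,-10,0],[0,0,-30,0],[0,0,-60,0],[0,0,-100,0],[0,0,-140,0],[0,0,-150,0],[0,0,-150,0]]]'
```

```text
clock: 15.7
tool_pos: [0.4916, -0.2114, 0.1099]
eef_rot: [3.141, -0.003, 2.57]
wrist_force: [0.6, -0.1, -0.1]
width: 0.0855
grasp_force: 0.0
clock: 16.3
tool_pos: [0.4929, -0.2133, 0.1125]
eef_rot: [3.141, 0.003, 2.568]
wrist_force: [1.0, 2.2, 6.0]
width: 0.0536
grasp_force: 38.9
clock: 17.0
tool_pos: [0.4922, -0.2134, 0.2625]
eef_rot: [-3.141, 0.004, 2.568]
wrist_force: [-0.7, -0.0, -3.5]
width: 0.0535
grasp_force: 38.2
```

```bash
python3 -m jog '[[[8,16,0,0],[22,44,0,4],[41,82,0,9],[60,120,0,14],[79,158,0,19],[98,196,0,24],[117,234,0,29],[136,272,5,34],[155,310,10,39],[174,348,20,44],[190,376,30,48],[202,400,38,52],[208,412,42,53.3],[210,416,42,53.3],[210,416,42,53.3],[210,416,42,53.3]]]'
python3 w.py w5 .084
```

```text
clock: 18.6
tool_pos: [0.5409, 0.2495, 0.2181]
eef_rot: [-3.14, 0.001, 1.638]
wrist_force: [-0.7, 0.0, -4.8]
width: 0.0532
grasp_force: 38.1
18.6 [0.5409 0.2495 0.2181] [-3.1400e+00  8.0000e-04  1.6378e+00]
red [ 288   93   63   63 2966] [0.5371 0.3124 0.084 ] depth 0.198
blue [ 263  251  112   92 7669] [0.5456 0.1796 0.084 ] depth 0.111
```

View pics/w5.png

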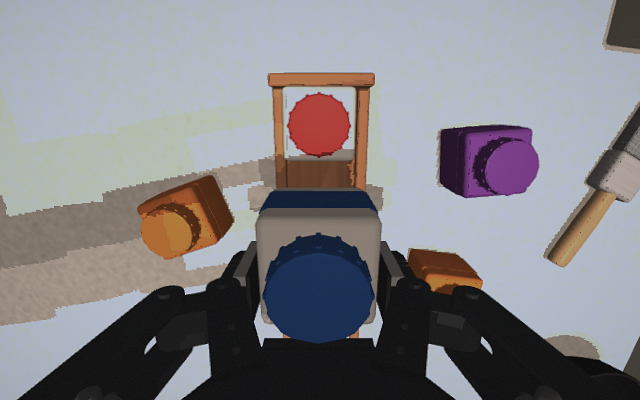

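```bash
python3 - <<'E'
from h import *
P=arm.camera_params('wrist');D=np.load('w5.npz');im=D['im']
print(im[180:240:2,290].tolist())
print(ray(P,[[319,210],[319,213]],.1736).round(4), ray(P,[[319,297]],.1916).round(4))
# red near top edge, previously green far edge
print('red near edge',ray(P,[[319,150]],.066).round(4))
E
```

```text
[[99, 65, 44], [100, 64, 44], [99, 64, 43], [98, 62, 41], [85, 78, 73], [73, 70, 70], [14, 30, 53], [19, 32, 55], [18, 31, 53], [21, 33, 56], [20, 32, 56], [20, 33, 55], [19, 34, 56], [16, 30, 55], [91, 82, 76], [89, 81, 76], [88, 80, 74], [87, 79, 75], [93, 86, 79], [109, 100, 92], [127, 115, 107], [131, 120, 111], [134, 123, 113], [136, 124, 114], [138, 126, 116], [137, 125, 115], [137, 126, 116], [138, 126, 116], [138, 126, 116], [137, 125, 115]]
[[0.5395 0.2823 0.1736]
 [0.5395 0.281  0.1736]] [[0.5413 0.2538 0.1916]]
red near edge [[0.539  0.2932 0.066 ]]
```

Blue is held level and centred on the gap (319,297), with red's near edge at row 150 and clearance on both sides. I'll lower it in stages.

```bash
python3 -m jog '[[[0,0,20,0],[0,0,38,0],[0,0,44,0],[0,0,50,0],[0,0,56,0],[0,0,62,0],[0,0,66,0],[0,0,66,0]]]'
python3 -m jog '[[[0,0,5,0],[0,0,10,0],[0,0,15,0],[0,0,20,0],[0,0,25,0],[0,0,30,0],[0,0,34,0],[0,0,37,0],[0,0,37,0]]]'
```

```text
clock: 19.45
tool_pos: [0.541, 0.2503, 0.1524]
eef_rot: [-3.141, 0.0, 1.638]
wrist_force: [-0.5, 0.5, -3.9]
width: 0.0537
grasp_force: 38.1
clock: 20.35
tool_pos: [0.541, 0.2503, 0.1154]
eef_rot: [-3.141, 0.0, 1.638]
wrist_force: [-0.7, 0.4, -4.0]
width: 0.0535
grasp_force: 38.2
```

```bash
python3 -m jog '[[[0,0,1,0],[0,0,2,0],[0,0,3,0],[0,0,3.5,0],[0,0,4,0],[0,0,4,0]]]'
python3 -m jog '[[[0,0,0.5,0],[0,0,1,0],[0,0,1.5,0],[0,0,1.5,0]]]'
```

```text
clock: 20.95
tool_pos: [0.5412, 0.2504, 0.1119]
eef_rot: [3.142, 0.0, 1.638]
wrist_force: [0.0, 0.3, -4.3]
width: 0.0535
grasp_force: 38.2
clock: 21.35
tool_pos: [0.5413, 0.2504, 0.1106]
eef_rot: [3.141, -0.0, 1.638]
wrist_force: [-0.4, -0.6, -2.5]
width: 0.0533
grasp_force: 38.5
```

Contact is starting, so I go down another half-millimetre or so, then release.

```bash
python3 -m jog '[[[0,0,0.5,0],[0,0,1,0],[0,0,1,0]]]'
python3 -m jog '[[[0,0,0,0],[0,0,0,0],[0,0,0,0],[0,0,0,0],[0,0,-15,0],[0,0,-50,0],[0,0,-100,0],[0,0,-140,0],[0,0,-160,0],[0,0,-160,0]]]' 100
python3 w.py w6
python3 - <<'E'
from h import *
im,d=arm.camera('side');save(cv2.resize(im[190:360,210:380],None,fx=3,fy=3,interpolation=2),'s6')
w=np.load('w6.npz')['im'];a=cv2.imread('pics/s6.png')[...,::-1]
save(np.hstack([cv2.resize(a,(400,400)),cv2.resize(w[20:360,180:520],(400,400))]),'fin')
E
```

```text
clock: 21.65
tool_pos: [0.5412, 0.2505, 0.1105]
eef_rot: [3.141, -0.0, 1.638]
wrist_force: [-3.5, -0.5, 6.4]
width: 0.0533
grasp_force: 39.4
clock: 22.65
tool_pos: [0.5429, 0.2508, 0.2735]
eef_rot: [3.134, -0.001, 1.638]
wrist_force: [-0.4, 0.7, -0.2]
width: 0.0855
grasp_force: 0.0
22.65 [0.5429 0.2508 0.2735] [ 3.1338e+00 -1.4000e-03  1.6378e+00]
red [ 290   99   49   51 1824] [0.5371 0.3122 0.084 ] depth 0.252
green [ 294  230   44   44 1463] [0.5459 0.1936 0.084 ] depth 0.286
blue [ 292  168   46   46 1511] [0.5413 0.2539 0.084 ] depth 0.268
black [ 296  277   41   44 1379] [0.5499 0.1416 0.084 ] depth 0.302
```

View pics/fin.png

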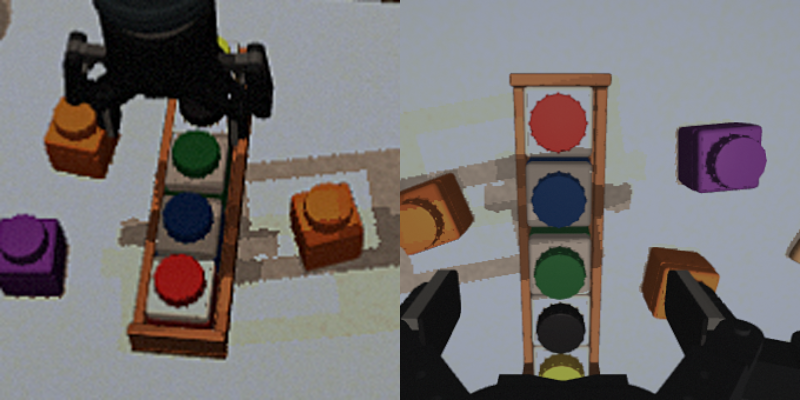

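Both views show blue standing level between red and green, with all the caps in line. The red–blue spacing measures about 58 mm.

```bash
python3 -c "
from plant import arm
print(arm.hand_in())"
```

```text
the job is handed in; nothing more can be done
None
```

The blue jar stands in the caddy directly to the right of the red one (about 58 mm apart). I handed the job in at about 23 s; the hand-in returned no verdict, and yellow was only partly in view in the last picture.

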